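# Column of cartons in the packing corner

### The job

Finish the column in the wooden packing corner: slide the closed carton from the low ledge onto the carton that already stands in the corner and push it home until it presses firmly on the walls, then slide the carton from the high ledge onto the top of that one and press it home too, so that the three make one square column flush with both walls. The cartons are too wide to grip, so push them, keep them level, and hold each press for a moment, firm enough to feel but not hard, because they crush easily. Leave the other things on the counter where they are.

Things in the scene. Friction and masses are not known exactly. Their poses are not given: they have to be found in the camera images.
- packing_corner: fixed wooden packing corner, set askew, its inner corner pointing away from the robot. Origin on the worktop under the centre of the column's place; x axis to the back wall, y to the left wall, z up. Walls 15 mm thick, 115 mm high, at right angles; floor between them 10 mm high. A carton touching both walls has its origin at x = 0, y = 0. Sizes below are in these axes
- back_wall (a point): middle of the back wall's inner face, at x = +45 mm, 60 mm above the worktop; the face runs from y = -60 to +60 mm. Axes as the packing corner's
- left_wall (a point): middle of the left wall's inner face, at y = +60 mm, 60 mm above the worktop; the face runs from x = -60 to +45 mm. Axes as the packing corner's
- low_ledge (a point): centre of the low ledge's flat top, 52 mm above the worktop; the top spans x -178 to -48 mm, y -68 to +60 mm in the packing corner's axes. Pushing along +x leads from it straight onto the bottom carton, whose top is at 50 mm
- high_ledge (a point): centre of the high ledge's flat top, 92 mm above the worktop; the top spans x -58 to +50 mm, y -268 to -112 mm in the packing corner's axes. Pushing along +y leads from it across an open gap (52 mm wide) onto the second carton, whose top is then at 90 mm. Fingers can come down into the gap to push the second carton along +y
- carton_base: closed plain cardboard carton with a pale tape band round the middle of its long side, 90 x 120 x 40 mm high (x, y, z), loose; origin at the centre of its underside. It stands in the corner, already home against both walls, axes parallel to the packing corner's (0.6 kg)
- carton_low: closed plain cardboard carton with a pale tape band round the middle of its long side, 90 x 120 x 40 mm high (x, y, z), loose; origin at the centre of its underside. It starts on the low ledge, its long (y) side roughly parallel to the back wall, up to 12 mm to the -y side of its final line (about 0.3 kg; sliding it takes 1 to 3 N; press it home with 10 to 20 N; more than 30 N against the packing corner crushes it)
- carton_high: closed plain cardboard carton with a pale tape band round the middle of its long side, 90 x 120 x 40 mm high (x, y, z), loose; origin at the centre of its underside. It starts on the high ledge, its short (x) side roughly parallel to the left wall, up to 14 mm to the -x side of its final line (about 0.3 kg; sliding it takes 1 to 3 N; press it home with 10 to 20 N; more than 30 N against the packing corner crushes it)
- counter_bell: bystander: domed counter bell, 76 mm wide, 59 mm high, loose on the worktop in the angle between the two ledges, about 130 mm to -x and 150 mm to -y of the packing corner's origin; origin under its centre
- stapler: bystander: stapler, 34 x 131 x 45 mm, loose; origin under its centre
- tape_roll: bystander: roll of brown packing tape lying flat, 92 mm wide, 48 mm high, loose; origin under its centre
- sweet_jar: bystander: round clear jar of sweets with a lid, 64 mm wide, 100 mm high, loose; origin under its centre
Not all that is in view belongs to the job. What is shaped like the carton_low but orange is not meant.

How it is judged:
On the way, in this order (a step that is already met when the one before it is completed fails the run):
1. the carton of the low ledge lies on the bottom carton, home and felt to press on the walls with over 5 N, while the other still waits on the high ledge (x of carton_low in the frame of packing_corner between -0.0035 and 0.004 m and y of carton_low in the frame of packing_corner between -0.0035 and 0.004 m and z of carton_low in the frame of packing_corner between 0.045 and 0.056 m and angle between the x axis of carton_low and the x axis of packing_corner, either way round below 0.035 rad and angle between carton_low's own z axis and vertical below 0.04 rad and y of carton_high in the frame of packing_corner below -0.15 m and contact force between carton_low and packing_corner above 5 N), for 0.05 s.
2. the carton of the high ledge lies on top, home and felt to press on the walls with over 5 N (x of carton_high in the frame of packing_corner between -0.0035 and 0.004 m and y of carton_high in the frame of packing_corner between -0.0035 and 0.004 m and z of carton_high in the frame of packing_corner between 0.085 and 0.096 m and angle between the x axis of carton_high and the x axis of packing_corner, either way round below 0.035 rad and angle between carton_high's own z axis and vertical below 0.04 rad and contact force between carton_high and packing_corner above 5 N), for 0.05 s.
At the end, for the whole second after the job is handed in: the three cartons lie flat one on another in the corner, base, low, high from the bottom, each within 3.5 mm of both walls and within 0.035 rad of square, at rest (x of carton_base in the frame of packing_corner between -0.0035 and 0.004 m and y of carton_base in the frame of packing_corner between -0.0035 and 0.004 m and z of carton_base in the frame of packing_corner between 0.005 and 0.016 m and angle between the x axis of each of carton_base, carton_low, carton_high and the x axis of packing_corner, either way round below 0.035 rad and angle between each of carton_base, carton_low, carton_high's own z axis and vertical below 0.04 rad and x of carton_low in the frame of packing_corner between -0.0035 and 0.004 m and y of carton_low in the frame of packing_corner between -0.0035 and 0.004 m and z of carton_low in the frame of packing_corner between 0.045 and 0.056 m and x of carton_high in the frame of packing_corner between -0.0035 and 0.004 m and y of carton_high in the frame of packing_corner between -0.0035 and 0.004 m and z of carton_high in the frame of packing_corner between 0.085 and 0.096 m and linear speed of each of carton_base, carton_low, carton_high below 0.02 m/s); the robot touches nothing.
It fails at once if a carton from the ledges is tipped by more than 0.3 rad (angle between any of carton_low, carton_high's own z axis and vertical above 0.3 rad).
It fails at once if a carton from the ledges is pressed against the packing corner with more than 30 N (contact force between any of carton_low, carton_high and packing_corner above 30 N).
It fails at once if the bell, stapler, tape roll or sweet jar is moved by more than 20 mm (distance of any of counter_bell, stapler, tape_roll, sweet_jar from where it was at the start of the episode above 0.02 m).
It also fails if it takes over 67 s, if anything falls off the work surface, if the arm or the gripper's body presses on something with over 40 N, if the wrist force passes 120 N, or if a joint passes its speed limit or range.

### The arm

A 6-joint arm with a two-finger parallel gripper is mounted at the origin on a cart in front of the work surface, level with it; the furniture and walls round the work are solid. World frame = base frame: x ahead of the robot, y to its left, z up, the work surface at z = 0. Lengths are in m, angles in rad, forces in N, time in s.
With the tool pointing down it reaches from about 0.35 to 0.85 m from the base axis. Payload 8.1 kg.
Tool frame: the origin (TCP) lies on the centre line of the jaws, within the pads' length; the fingertips stand robot.tip_reach ahead of it and the grasp point (between the pads) lies 5 mm behind it (robot.tip_reach is the distance from the TCP to the fingertips, in m); z points along the fingers, y is the direction in which the jaws open and shut (so a half turn about z gives the same grasp; the last joint's range is limited). The gripper opens to 93 mm and grips with 3 to 60 N. Pads are 15 mm wide; open, the fingers measure 128 mm over their backs; the gripper's body (75 mm by 188 mm) begins 65 mm behind the grasp point.
Start: joints at [1.163, 0.13, 1.488, -0, 1.523, -0.085], TCP at [0.19, 0.569, 0.233] pointing down, gripper open.
Joint ranges: [-2.96, 2.96], [-0.89, 2.26], [0.02, 2.5], [-1.34, 4.48], [0, 2.73], [-2.66, 2.66]. Speed limits (rad/s): [2.39, 2.39, 2.79, 3.14, 3.14, 3.14].

### API

Orientations are given as a rotation vector (axis times angle).
In Python, from plant import sensors, read_camera, robot gives the robot as it stands.
- The arm moves only by the tool play_rows, never from a script. Its argument "series" is a list that holds one entry, the list of rows, each a list of 5 numbers: the closure, from -1 (fully open) to 1 (shut), then the shift along the world's x, y, z in m, then the turn about the world's z in rad. A call has 1 to 8 rows; each row is the pose to reach, as a shift and turn from the pose commanded when the call began; what a row does not reach only later rows make up. A row lasts 1/10 s, in which the tool goes at most 50 mm and 8.59 degrees, less where a joint would pass 70% of its speed; a pose out of reach is approached as far as the arm can. A call with a gripper value outside its range is refused whole. The fingers move at their own pace and stop on an object; "force" is the grip in N (left out, the last holds). Time passes only in rows, so rows that repeat a pose let the fingers close. It gives the time, the measured TCP pose, the force and the opening at its end, in the units of the state.
- sensors.read_state(): the state, without advancing time (a new reading comes with each control period).
- read_camera(name): name is "scene" or "top" or "wrist"; returns a dict with "color" (384x512x3 uint8, red, green, blue), "range_z" (384x512 float32, m along the optical axis (not along the pixel's ray), 0 where there is no reading), "intrinsics" (3x3 intrinsics, pixels), "D" ([k1, k2, p1, p2, k3] as OpenCV has them; the pictures are not rectified), "rvec" (rotation vector, rad) and "tvec" (3), from world to camera coordinates, as OpenCV has them. Camera axes: x right, y down, z forward; pixel columns grow to the right and rows downward; lengths in m; the calibration is good to about 2 mm. A picture is of the moment at which its call begins.
- robot.close_job(): hands the job in, once; it reports no verdict.
The state is a dict: "t": time; "q": joint angles; "dq": joint speeds; "joint_torque": joint torques, N m; "tool_pos": TCP position; "orientation": TCP orientation; "force": force on the tool from outside, world axes, zero at the start; "wrist_torque": the same for the moment, N m; "opening": finger opening in m.
Only numpy, scipy, OpenCV 4.12 (cv2) and the standard library are available. Lean on these libraries where they do the work, as an engineer would, in place of code of your own. Each camera call takes 0.05 s, during which the arm holds its last target.

## Working session

There is one attempt and no reset: what is moved stays moved. The work goes in short steps, Python scripts to look and compute and a tool call to move; the robot and the scene stay as the last step left them, time stands still between calls to the robot, and variables do not carry over. Pictures are saved under pics/ and viewed, and the job is handed in when it is done.

Besides the shell and the picture viewer there is one more tool, called after ">>>" by a JSON object that holds its "fn" and its "kwargs". play_rows: Moves the arm, as the interface text tells. Its arguments: {"type":"object","properties":{"series":{"type":"array","items":{"type":"array","items":{"type":"array","items":{"type":"number"}}}},"force":{"type":"number"}},"required":["series"]}

```bash
ls; mkdir -p pics; python3 - <<'E'
from plant import sensors, read_camera, robot
import cv2
print(sensors.read_state()); print(robot.tip_reach)
for n in ["scene","top","wrist"]:
    r=read_camera(n); cv2.imwrite(f"pics/{n}0.png",r["color"][:,:,::-1]); print(n,r["intrinsics"],r["D"],r["rvec"],r["tvec"])
E
```

```text
pics
{'t': 0.0, 'q': array([ 1.16258887e+00,  1.31131970e-01,  1.48923665e+00, -6.81606355e-06,
        1.52301247e+00, -8.53894570e-02]), 'dq': array([ 0.00043508, -0.00132159,  0.00027882, -0.0015954 , -0.0002344 ,
        0.00076118]), 'joint_torque': array([ 1.25577313e-03, -5.59816968e+01, -4.91786599e+01,  7.69870891e-02,
        3.53394309e-02, -1.36239610e-04]), 'tool_pos': array([0.19010825, 0.56852739, 0.23162828]), 'orientation': array([-5.04812521e-01, -3.10033187e+00,  2.72639478e-03]), 'force': array([-0.73393228,  0.3831474 ,  0.81317198]), 'wrist_torque': array([-0.00169351, -0.0093576 , -0.01560959]), 'opening': 0.0928475867129378}
0.014
scene [[393.75320779   0.         250.8462577 ]
 [  0.         393.75320779 194.06129825]
 [  0.           0.           1.        ]] [-0.04641135  0.          0.          0.          0.        ] [ 2.01513366 -0.61429198  0.38695115] [-0.58513101  0.17361053  1.0238901 ]
top [[404.51172306   0.         255.00349021]
 [  0.         404.51172306 187.66859196]
 [  0.           0.           1.        ]] [0.01347565 0.         0.         0.         0.        ] [ 2.18483472 -2.16403452  0.29314352] [-0.16926563  0.59357879  1.25777722]
wrist [[284.65502082   0.         254.71226191]
 [  0.         284.65502082 188.07756472]
 [  0.           0.           1.        ]] [-0.06871565  0.          0.          0.          0.        ] [-2.36369641 -1.70178399 -0.22820402] [-0.59855216 -0.03181376  0.39086286]
```

View pics/scene0.png

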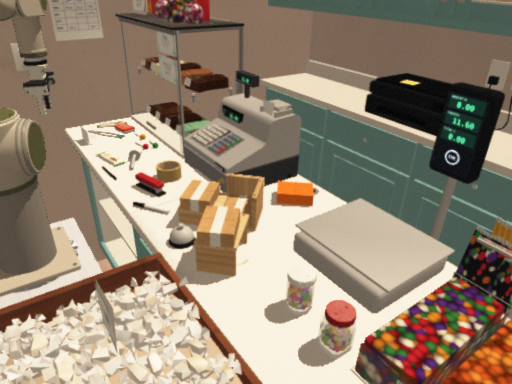

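View pics/top0.png

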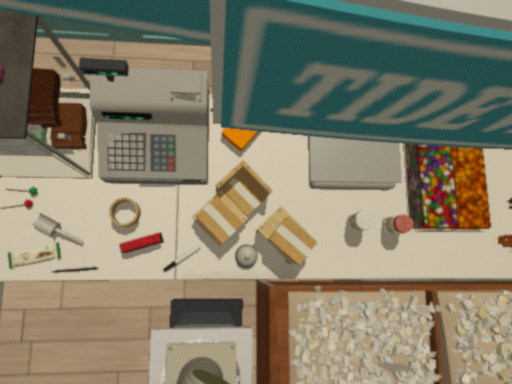

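View pics/wrist0.png

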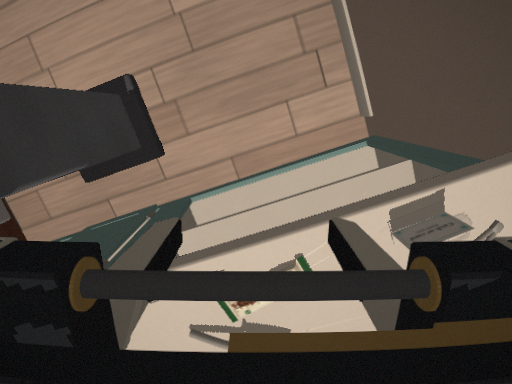

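```bash
cat > h.py <<'E'
import numpy as np, cv2
from plant import sensors, read_camera, robot
def world(r):
    K=r["intrinsics"];D=np.array(r["D"]);R=cv2.Rodrigues(np.array(r["rvec"]))[0];t=np.array(r["tvec"]).reshape(3)
    h,w=r["range_z"].shape
    uv=np.stack(np.meshgrid(np.arange(w),np.arange(h)),-1).reshape(-1,1,2).astype(np.float64)
    n=cv2.undistortPoints(uv,K,D).reshape(h,w,2)
    z=r["range_z"].astype(float)
    P=np.dstack([n*z[...,None],z])
    return (P-t)@R
def ray(r,uv,z):
    K=r["intrinsics"];D=np.array(r["D"]);R=cv2.Rodrigues(np.array(r["rvec"]))[0];t=np.array(r["tvec"]).reshape(3)
    n=cv2.undistortPoints(np.array(uv,float).reshape(-1,1,2),K,D).reshape(-1,2)
    d=np.c_[n,np.ones(len(n))]@R; c=-R.T@t
    return c+d*((z-c[2])/d[:,2])[:,None]
def crop(r,y0,y1,x0,x1,s,name):
    cv2.imwrite("pics/"+name,cv2.resize(r["color"][y0:y1,x0:x1,::-1],None,fx=s,fy=s,interpolation=cv2.INTER_CUBIC))
E
python3 - <<'E'
from h import *
import pickle
d={n:read_camera(n) for n in ["top","scene"]}
pickle.dump(d,open("d0.pkl","wb"))
crop(d["top"],150,280,180,330,5,"topc.png")
crop(d["scene"],165,280,160,280,6,"scenec.png")
P=world(d["top"]); Z=P[...,2]
import sys
for v in range(155,280,6): print(v,' '.join('%4d'%(1000*Z[v,u]) for u in range(185,330,6)))
E
```

```text
155  133  132  136  139    3   -1    4   -3    4    5    0    0    8   -2    2    1    2   -1    2    0    1   91   84   84   91
161  127  126  132  126   -2    0   -1    0   -1    2    2    2    4    3   -2    3    5    0   -1    0   -1   85   88   89   86
167  121  123  124  123    2    0    0   -2   -2  119  118   -1    0   -1    0   -5    2    1    2    0    0   85   88   85   88
173  113  109  115  118    3   -2    2    0  118   52   51  110   -1    1    0    2    7   -1    2    4   -4   83   86   91   86
179  112  104  114   99    2    2   -5  117   50   51   47   58  113    3   -4    2    4    2    3    0    0   93   88   85   91
185    4    0   -3    1    5  114  118   54   55   51   46   52   54  114    3    0   -2    5    1    3    8   48   66   66   69
191    0    6    0    2    3   15   53   51   48   48   51   50   48   60  113   -4    1    6    2   -2    3    4    0    1    2
197   -1    1    2    2    1   96   50   54   52   48   47   50   53   55    2    3   -3    3    2    2    6    1    3    0    4
203   -1    0   -3    0  100   94   90   57   55   48   52   52   51
[... 908 characters left out ...]
    2   96  133  130  133  136  130  137    0   -1   -3
251   -1   18    3    1   -7    5    0   -2    0   36   47   37    4    1    4    1   91  128  128  135  128    0    3    0   10
257   13 1350    0    1    0    2    0    0   -3   42   57   43   19    4    4    1    2   92  133  131  133    0    2    1    2
263   -4    2    0    0    1    0    3    1    0   28   41   33   -1    0    0    0    1    0   87  130   -1    0    4    2 1350
269    1   -2    0    0    2    6    0    0    2    2    5   -4   -4    0    0    2    0    2    3    2    1    2    1    0    2
275    5    0    3    4    1    5    0    1   -1    0    4    3    1    1    1    0    1    3    0    5    5    0    0    4    4
```

View pics/topc.png

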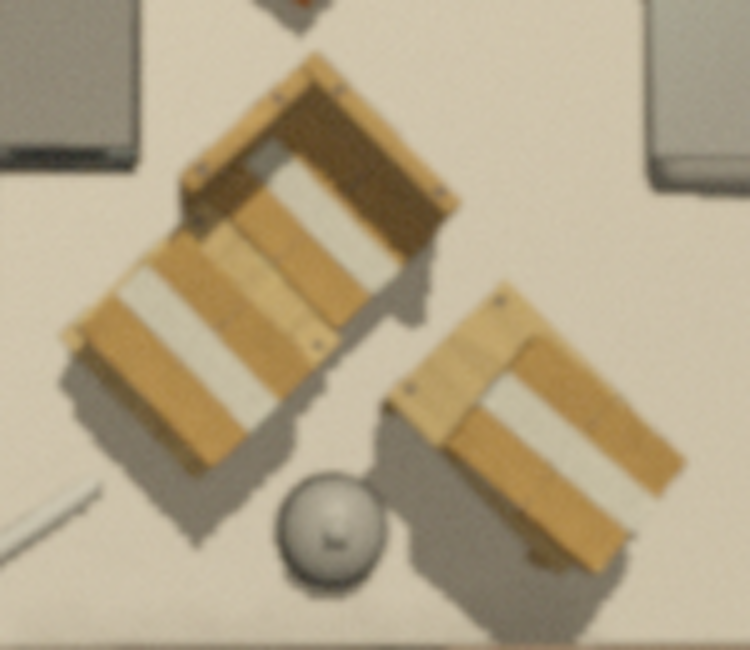

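View pics/scenec.png

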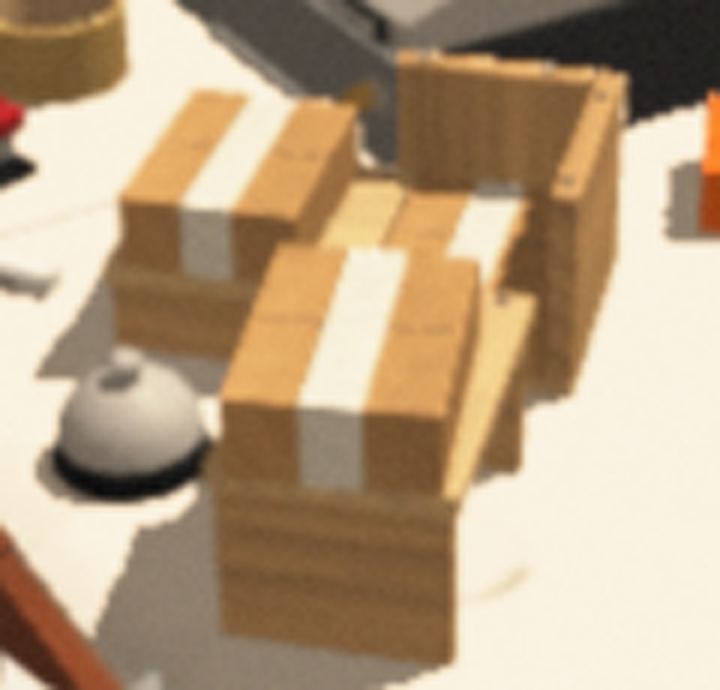

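```bash
python3 - <<'E'
from h import *
import pickle
d=pickle.load(open("d0.pkl","rb"))
r=d["top"];P=world(r);Z=P[...,2]
def comp(m,seed):
    n,l=cv2.connectedComponents(m.astype(np.uint8),connectivity=8)
    ids=l[seed[1]-4:seed[1]+5,seed[0]-4:seed[0]+5]; ids=ids[ids>0]
    k=np.bincount(ids).argmax(); return l==k
def rect(m,z):
    v,u=np.nonzero(m); p=ray(r,np.c_[u,v],z)[:,:2].astype(np.float32)
    b=cv2.minAreaRect(p*1000); return b,len(u),np.percentile(Z[m],[10,50,90])
roi=np.zeros_like(Z,bool); roi[150:275,212:330]=1; roi2=np.zeros_like(Z,bool); roi2[155:275,185:330]=1
print("walls",rect(comp((Z>.095)&(Z<.125)&roi&(np.arange(512)[None]<280)&(np.arange(384)[:,None]<200),(243,165)),.115))
print("low",rect(comp((Z>.08)&(Z<.105)&roi2,(215,215)),.092))
print("high",rect(comp((Z>.115)&(Z<.15)&roi2,(290,240)),.132))
print("highledge all",rect(comp((Z>.08)&(Z<.15)&roi2,(290,240)),.092))
m=comp((Z>.030)&(Z<.07)&roi2,(246,256));v,u=np.nonzero(m)
c=ray(r,np.c_[u,v],.03);print("bell",c.mean(0))
E
```

```text
walls (((585.506591796875, -122.61112976074219), (135.39468383789062, 120.67142486572266), 45.178504943847656), 429, array([0.10615777, 0.11550222, 0.11873479]))
low (((488.99053955078125, -48.36626434326172), (123.13080596923828, 91.86138153076172), 45.50349426269531), 1159, array([0.08979853, 0.09295305, 0.09635903]))
high (((423.6783752441406, -273.28570556640625), (121.09088897705078, 92.2270736694336), 49.518733978271484), 1204, array([0.13001354, 0.13331093, 0.13644517]))
highledge all (((437.0390625, -264.2794494628906), (168.91156005859375, 109.70341491699219), 45.21196365356445), 1833, array([0.09171247, 0.13159013, 0.13581456]))
bell [ 0.37805431 -0.13970038  0.03      ]
```

```bash
python3 - <<'E'
from h import *
import pickle
d=pickle.load(open("d0.pkl","rb"))
r=d["top"];P=world(r);Z=P[...,2]
m=(Z>.05)&(Z<.6);m[:,215:]=0;m[:60]=0;m[190:]=0
q=P[m]
for a in np.arange(.5,.8,.03):
    s=q[(q[:,0]>a)&(q[:,0]<a+.03)&(q[:,1]<.08)]
    if len(s): print(round(a,2),"ymin",s[:,1].min().round(3),"zmax near",s[s[:,1]<.04][:,2].max().round(3) if (s[:,1]<.04).any() else None)
E
```

```text
0.59 ymin -0.005 zmax near 0.119
0.62 ymin -0.008 zmax near 0.132
0.65 ymin -0.008 zmax near 0.139
0.68 ymin -0.007 zmax near 0.148
0.71 ymin -0.006 zmax near 0.16
0.74 ymin -0.006 zmax near 0.192
0.77 ymin -0.007 zmax near 0.246
0.8 ymin -0.007 zmax near 0.293
```

>>> {"fn": "play_rows", "kwargs": {"series": [[[-1,0.03,-0.05,0,-0.1],[-1,0.06,-0.1,0,-0.2],[-1,0.08,-0.15,0,-0.3],[-1,0.1,-0.2,0,-0.4],[-1,0.12,-0.25,0,-0.459],[-1,0.14,-0.3,0,-0.459],[-1,0.165,-0.35,0,-0.459],[-1,0.19,-0.4,0,-0.459]]]}}

```text
t: 1.05
tool_pos: [0.3616, 0.2064, 0.2328]
orientation: [1.196, 2.904, 0.001]
force: [0.5, 0.7, -0.4]
opening: 0.0925
```

>>> {"fn": "play_rows", "kwargs": {"series": [[[-0.5,0.02,-0.05,0,0],[-0.5,0.04,-0.1,0,0],[-0.5,0.05,-0.14,0,0],[-0.5,0.06,-0.169,0,0],[-0.5,0.06,-0.169,-0.04,0],[-0.5,0.06,-0.169,-0.08,0],[-0.5,0.06,-0.169,-0.1,0],[-0.5,0.06,-0.169,-0.1,0]]]}}

```text
t: 1.85
tool_pos: [0.4186, 0.0391, 0.1291]
orientation: [-1.195, -2.899, 0.004]
force: [-1.1, 0.2, 1.0]
opening: 0.07
```

```bash
python3 - <<'E'
from h import *
s=sensors.read_state();print(s["tool_pos"],s["force"],s["opening"])
r=read_camera("wrist");cv2.imwrite("pics/w1.png",r["color"][:,:,::-1])
r=read_camera("scene");crop(r,140,290,120,300,4,"s1.png")
E
```

```text
[0.41858371 0.03912944 0.12914619] [-1.11552782  0.18292324  0.96074668] 0.07004452738396938
```

View pics/s1.png

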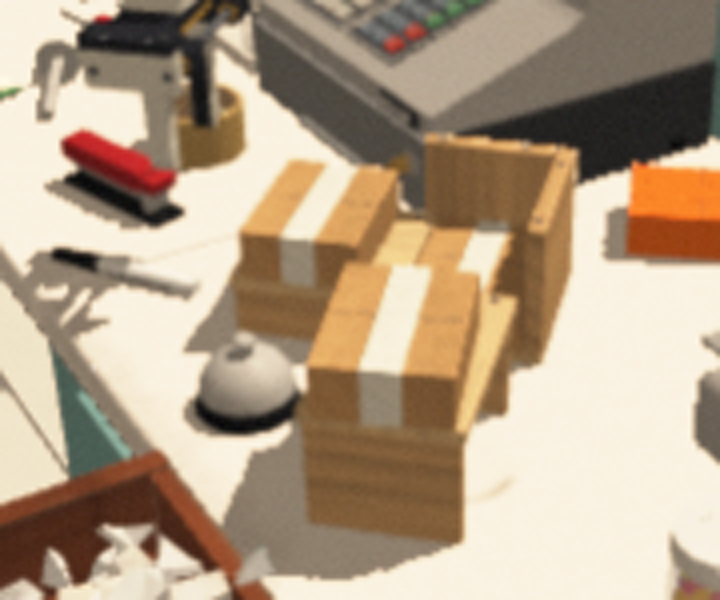

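View pics/w1.png

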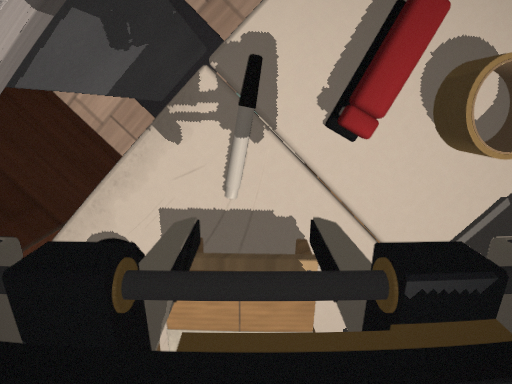

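>>> {"fn": "play_rows", "kwargs": {"series": [[[-0.5,0,0,0,0],[-0.5,0,0,-0.02,0],[-0.5,0,0,-0.035,0],[-0.5,0,0,-0.051,0],[-0.5,0,0,-0.051,0],[-0.5,0,0,-0.051,0]]]}}

```text
t: 2.55
tool_pos: [0.4221, 0.0393, 0.083]
orientation: [1.196, 2.903, 0.001]
force: [-0.5, 0.1, 0.7]
opening: 0.0697
```

>>> {"fn": "play_rows", "kwargs": {"series": [[[-0.5,0.006,-0.012,0,0],[-0.5,0.012,-0.024,0,0],[-0.5,0.018,-0.036,0,0],[-0.5,0.025,-0.046,0,0],[-0.5,0.025,-0.046,0,0],[-0.5,0.025,-0.046,0,0]]]}}

```text
t: 3.15
tool_pos: [0.4463, -0.0072, 0.0815]
orientation: [-1.199, -2.903, -0.0]
force: [-1.3, -0.1, -0.2]
opening: 0.0694
```

```bash
cat >> h.py <<'E'
O=np.array([.5802,-.1279]);EX=np.array([.7096,-.7046]);EY=np.array([.7046,.7096])
def st():
    s=sensors.read_state();p=s["tool_pos"];f=s["force"];a=np.array(s["orientation"]);d=p[:2]-O
    print("t%.2f"%s["t"],"pack xy %.1f %.1f z %.1f"%(1e3*d@EX,1e3*d@EY,1e3*p[2]),"F %.1f %.1f %.1f"%(f[:2]@EX,f[:2]@EY,f[2]),"yaw",round(np.degrees(2*np.arctan2(a[1],a[0]))-90,2),"q",s["q"].round(2))
E
python3 - <<'E'
from h import *
st()
r=read_camera("scene");crop(r,140,290,120,300,4,"s2.png")
E
```

```text
t3.15 pack xy -180.1 -8.7 z 81.5 F -0.9 -1.0 -0.2 yaw -314.87 q [-0.13 -0.16  2.06  0.    1.24 -0.92]
```

View pics/s2.png

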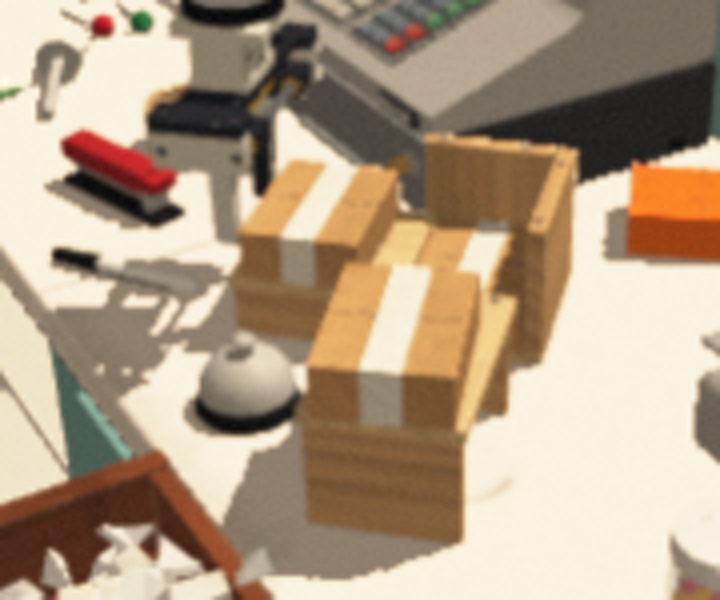

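>>> {"fn": "play_rows", "kwargs": {"series": [[[-0.5,0.003,-0.003,0,0],[-0.5,0.007,-0.007,0,0],[-0.5,0.011,-0.011,0,0],[-0.5,0.015,-0.015,0,0],[-0.5,0.02,-0.02,0,0],[-0.5,0.025,-0.025,0,0],[-0.5,0.03,-0.03,0,0],[-0.5,0.035,-0.035,0,0]]]}}

```text
t: 4.0
tool_pos: [0.4817, -0.0423, 0.0816]
orientation: [-1.197, -2.904, 0.0]
force: [-0.7, 1.2, -1.1]
opening: 0.07
```

```bash
python3 - <<'E'
from h import *
st()
r=read_camera("scene");crop(r,140,290,120,300,4,"s3.png")
E
```

```text
t4.00 pack xy -130.3 -8.6 z 81.6 F -1.4 0.4 -1.1 yaw -314.8 q [-0.19 -0.06  1.97 -0.    1.23 -0.98]
```

View pics/s3.png

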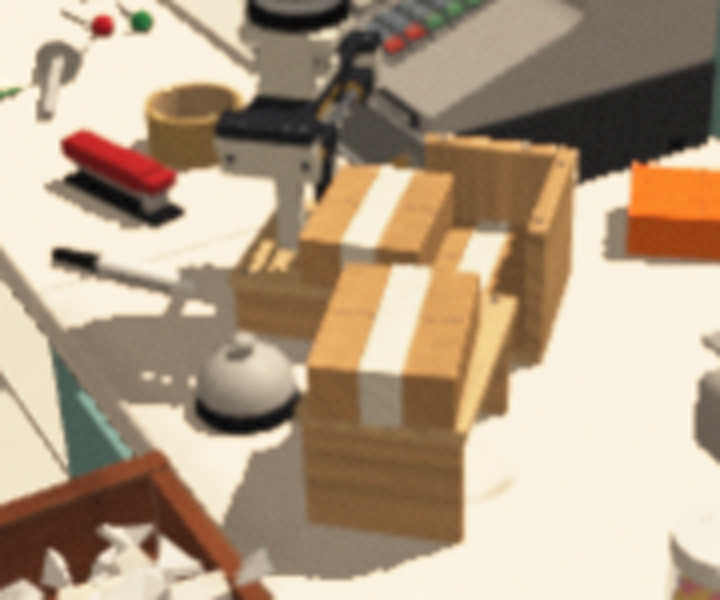

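>>> {"fn": "play_rows", "kwargs": {"series": [[[-0.5,0.006,-0.006,0,0],[-0.5,0.012,-0.012,0,0],[-0.5,0.018,-0.018,0,0],[-0.5,0.024,-0.024,0,0],[-0.5,0.03,-0.03,0,0],[-0.5,0.036,-0.036,0,0],[-0.5,0.041,-0.041,0,0],[-0.5,0.044,-0.044,0,0]]]}}

```text
t: 4.85
tool_pos: [0.5257, -0.0864, 0.0814]
orientation: [-1.197, -2.904, 0.0]
force: [-1.5, 1.3, -1.7]
opening: 0.0698
```

```bash
python3 - <<'E'
from h import *
st()
r=read_camera("scene");crop(r,140,290,120,300,4,"s4.png")
E
```

```text
t4.85 pack xy -67.9 -9.0 z 81.4 F -1.9 -0.1 -1.7 yaw -314.81 q [-0.26  0.08  1.83 -0.    1.23 -1.05]
```

View pics/s4.png

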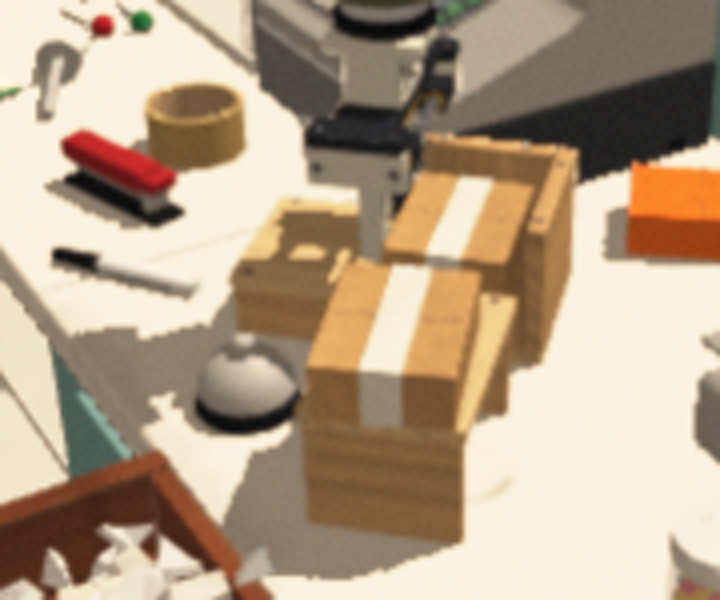

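>>> {"fn": "play_rows", "kwargs": {"series": [[[-0.5,0.002,-0.002,0,0],[-0.5,0.004,-0.004,0,0],[-0.5,0.006,-0.006,0,0],[-0.5,0.007,-0.007,0,0],[-0.5,0.008,-0.008,0,0]]]}}

```text
t: 5.4
tool_pos: [0.5333, -0.0938, 0.0816]
orientation: [-1.197, -2.905, -0.0]
force: [-1.0, 1.3, -1.4]
opening: 0.0694
```

>>> {"fn": "play_rows", "kwargs": {"series": [[[-0.5,0.0005,-0.0005,0,0],[-0.5,0.001,-0.001,0,0]]]}}

```text
t: 5.6
tool_pos: [0.5343, -0.0948, 0.0816]
orientation: [-1.197, -2.905, -0.0]
force: [-0.4, 1.2, -1.4]
opening: 0.0698
```

>>> {"fn": "play_rows", "kwargs": {"series": [[[-0.5,0.0005,-0.0005,0,0],[-0.5,0.0005,-0.0005,0,0]]]}}

```text
t: 5.8
tool_pos: [0.5349, -0.0953, 0.0817]
orientation: [1.197, 2.904, -0.0]
force: [-0.8, 0.5, -0.2]
opening: 0.0697
```

>>> {"fn": "play_rows", "kwargs": {"series": [[[-0.5,0.0005,-0.0005,0,0],[-0.5,0.001,-0.001,0,0]]]}}

```text
t: 6.0
tool_pos: [0.5354, -0.0958, 0.0817]
orientation: [-1.197, -2.903, -0.001]
force: [-7.4, 5.4, 4.1]
opening: 0.0699
```

>>> {"fn": "play_rows", "kwargs": {"series": [[[-0.5,0.0004,-0.0004,0,0],[-0.5,0.0007,-0.0007,0,0]]]}}

```text
t: 6.2
tool_pos: [0.5354, -0.0958, 0.0817]
orientation: [-1.196, -2.902, -0.001]
force: [-9.4, 8.2, 8.3]
opening: 0.07
```

>>> {"fn": "play_rows", "kwargs": {"series": [[[-0.5,0.0004,-0.0004,0,0]]]}}

```text
t: 6.3
tool_pos: [0.5354, -0.0958, 0.0816]
orientation: [-1.195, -2.901, -0.002]
force: [-12.1, 10.3, 10.1]
opening: 0.0702
```

>>> {"fn": "play_rows", "kwargs": {"series": [[[-0.5,0,0,0,0],[-0.5,-0.003,0.003,0,0],[-0.5,-0.013,0.013,0,0],[-0.5,-0.02,0.02,0.02,0],[-0.2,-0.02,0.02,0.07,0],[-0.1,-0.02,0.02,0.105,0],[-0.1,-0.02,0.02,0.105,0]]]}}

```text
t: 7.0
tool_pos: [0.5209, -0.0785, 0.1938]
orientation: [1.192, 2.893, 0.002]
force: [0.7, -0.1, 0.7]
opening: 0.0526
```

```bash
cat >> h.py <<'E'
def comp(m,seed):
    n,l=cv2.connectedComponents(m.astype(np.uint8),connectivity=8)
    ids=l[seed[1]-6:seed[1]+7,seed[0]-6:seed[0]+7]; ids=ids[ids>0]
    return l==np.bincount(ids).argmax()
E
python3 - <<'E'
from h import *
st()
r=read_camera("top");crop(r,150,280,180,330,5,"t5.png")
r=read_camera("scene");crop(r,140,290,120,300,4,"s5.png")
E
```

```text
t7.00 pack xy -76.9 -6.8 z 193.8 F 0.6 0.4 0.7 yaw 45.21 q [-0.25 -0.06  1.75 -0.    1.44 -1.04]
```

View pics/t5.png

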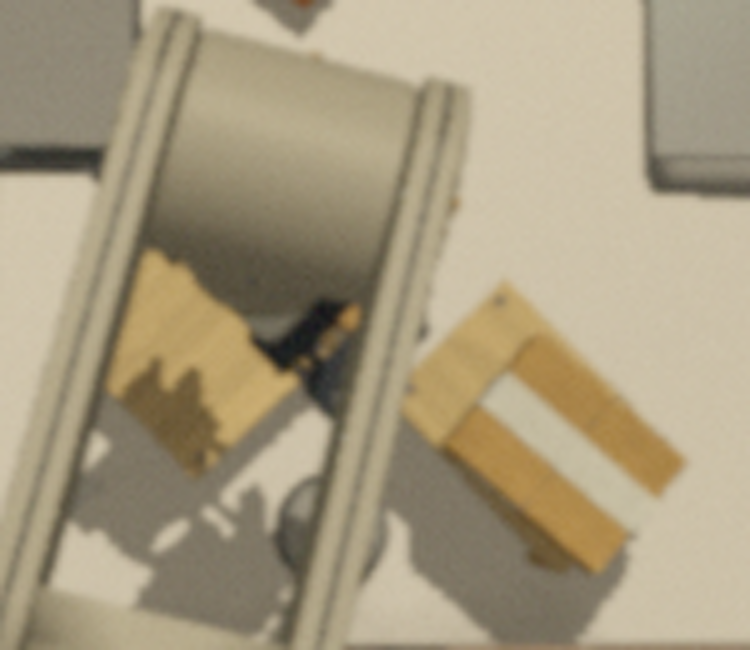

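View pics/s5.png

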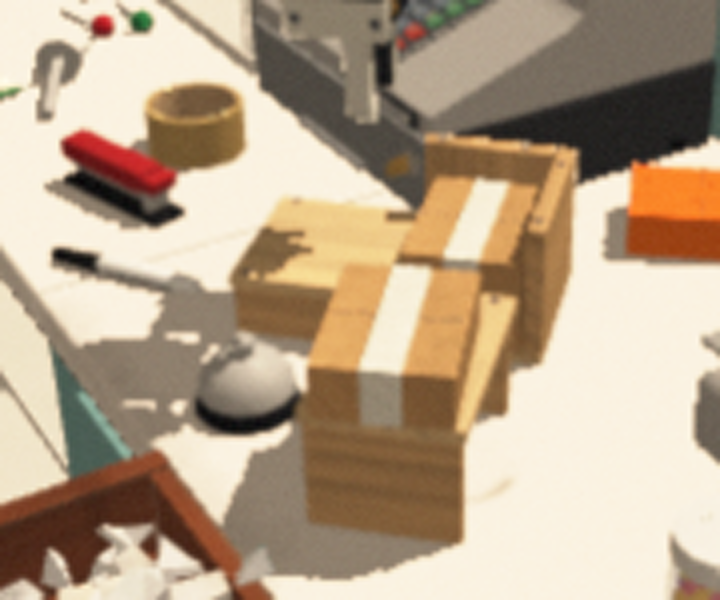

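>>> {"fn": "play_rows", "kwargs": {"series": [[[-0.075,0,0,0.01,-0.14],[-0.075,0,-0.015,0.01,-0.28],[-0.075,0,-0.03,0.01,-0.42],[-0.075,0,-0.045,0.01,-0.56],[-0.075,0,-0.06,0.01,-0.7],[-0.075,0,-0.075,0.01,-0.84],[-0.075,0,-0.09,0.01,-0.98],[-0.075,-0.004,-0.11,0.01,-1.12]]]}}

```text
t: 7.9
tool_pos: [0.5122, -0.1874, 0.1945]
orientation: [-2.56, -1.817, 0.002]
force: [0.4, 0.0, 0.1]
opening: 0.0495
```

>>> {"fn": "play_rows", "kwargs": {"series": [[[-0.075,0,0,0,-0.14],[-0.075,0,0,0,-0.28],[-0.075,0,0,0,-0.42],[-0.075,0,0,0,-0.451],[-0.075,0,0,0,-0.451],[-0.075,0,0,0,-0.451]]]}}

```text
t: 8.5
tool_pos: [0.5123, -0.1872, 0.1953]
orientation: [-2.898, -1.208, 0.002]
force: [-0.3, 0.1, 0.2]
opening: 0.05
```

```bash
python3 - <<'E'
from h import *
st()
r=read_camera("wrist");cv2.imwrite("pics/w6.png",r["color"][:,:,::-1])
r=read_camera("scene");crop(r,140,290,120,300,4,"s6.png")
E
```

```text
t8.50 pack xy -6.4 -89.9 z 195.3 F -0.3 -0.1 0.2 yaw -404.73 q [-0.44  0.01  1.69 -0.    1.45  0.34]
```

View pics/w6.png

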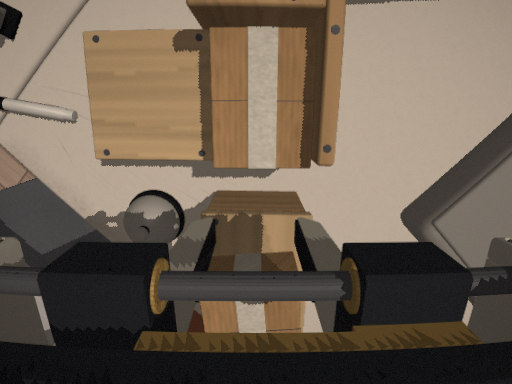

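View pics/s6.png

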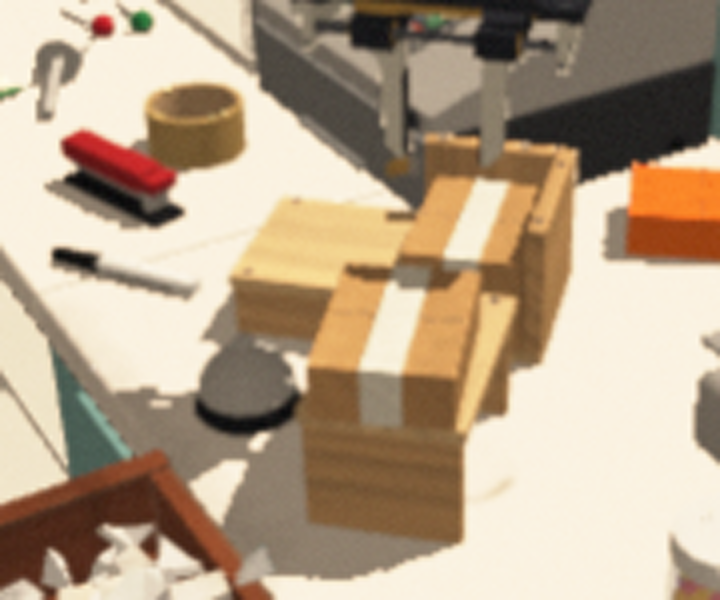

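>>> {"fn": "play_rows", "kwargs": {"series": [[[-0.075,0.003,-0.003,-0.03,0],[-0.075,0.003,-0.003,-0.06,0],[-0.075,0.003,-0.003,-0.09,0],[-0.075,0.003,-0.003,-0.105,0],[-0.075,0.003,-0.003,-0.117,0],[-0.075,0.003,-0.003,-0.117,0],[-0.075,0.003,-0.003,-0.117,0]]]}}

```text
t: 9.3
tool_pos: [0.5165, -0.1907, 0.0807]
orientation: [2.899, 1.207, 0.001]
force: [-0.3, -0.8, 0.2]
opening: 0.05
```

```bash
python3 - <<'E'
from h import *
st()
r=read_camera("wrist");cv2.imwrite("pics/w7.png",r["color"][:,:,::-1])
E
```

```text
t9.30 pack xy -0.9 -89.4 z 80.7 F 0.3 -0.8 0.2 yaw -44.8 q [-0.45  0.12  1.78 -0.    1.23  0.34]
```

View pics/w7.png

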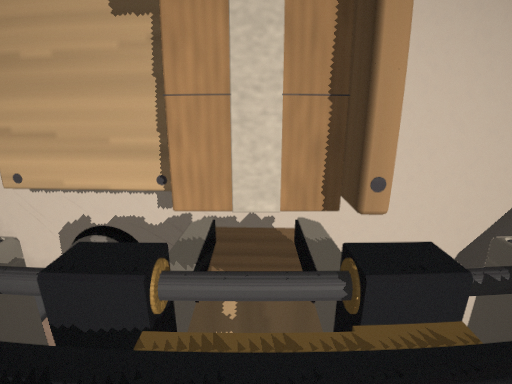

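>>> {"fn": "play_rows", "kwargs": {"series": [[[-0.075,0.0025,0.0025,0,0],[-0.075,0.005,0.005,0,0],[-0.075,0.0075,0.0075,0,0],[-0.075,0.009,0.009,0,0],[-0.075,0.01,0.01,0,0]]]}}

```text
t: 9.85
tool_pos: [0.5257, -0.1809, 0.0801]
orientation: [2.899, 1.207, -0.002]
force: [-4.8, -3.1, 5.7]
opening: 0.0498
```

>>> {"fn": "play_rows", "kwargs": {"series": [[[-0.075,0.0005,0.0005,0,0],[-0.075,0.001,0.001,0,0]]]}}

```text
t: 10.05
tool_pos: [0.5265, -0.1802, 0.0801]
orientation: [2.9, 1.207, -0.002]
force: [-5.3, -3.5, 4.6]
opening: 0.0503
```

>>> {"fn": "play_rows", "kwargs": {"series": [[[-0.075,0.0005,0.0005,0,0],[-0.075,0.001,0.001,0,0]]]}}

```text
t: 10.25
tool_pos: [0.5275, -0.1792, 0.0801]
orientation: [2.9, 1.207, -0.002]
force: [-4.8, -3.3, 5.6]
opening: 0.0496
```

>>> {"fn": "play_rows", "kwargs": {"series": [[[-0.075,0.0005,0.0005,0,0],[-0.075,0.001,0.001,0,0]]]}}

```text
t: 10.45
tool_pos: [0.5284, -0.1782, 0.0801]
orientation: [2.9, 1.206, -0.002]
force: [-5.8, -3.5, 5.5]
opening: 0.0501
```

```bash
python3 - <<'E'
from h import *
st()
r=read_camera("wrist");cv2.imwrite("pics/w8.png",r["color"][:,:,::-1])
E
```

```text
t10.45 pack xy -1.3 -72.2 z 80.1 F -1.6 -6.6 5.5 yaw -44.82 q [-0.42  0.14  1.76 -0.    1.24  0.37]
```

View pics/w8.png

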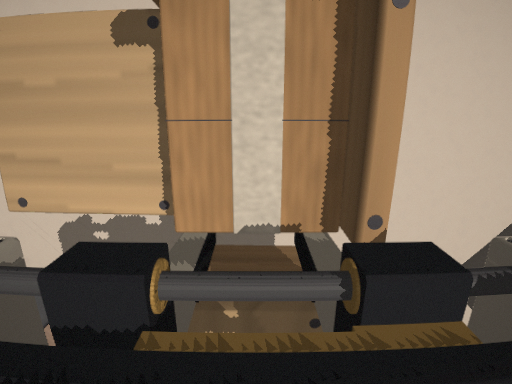

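>>> {"fn": "play_rows", "kwargs": {"series": [[[-0.075,0.0005,0.0005,0,0],[-0.075,0.001,0.001,0,0]]]}}

```text
t: 10.7
tool_pos: [0.5294, -0.1772, 0.0801]
orientation: [2.9, 1.207, -0.002]
force: [-5.0, -3.2, 4.8]
opening: 0.0497
```

>>> {"fn": "play_rows", "kwargs": {"series": [[[-0.075,0.0004,0.0004,0,0],[-0.075,0.0007,0.0007,0,0]]]}}

```text
t: 10.9
tool_pos: [0.5298, -0.1768, 0.0801]
orientation: [2.899, 1.206, -0.004]
force: [-9.8, -7.0, 7.2]
opening: 0.0499
```

>>> {"fn": "play_rows", "kwargs": {"series": [[[-0.075,0.0003,0.0003,0,0],[-0.075,0.0006,0.0006,0,0]]]}}

```text
t: 11.1
tool_pos: [0.5298, -0.1768, 0.0801]
orientation: [2.899, 1.206, -0.006]
force: [-12.3, -8.3, 7.8]
opening: 0.0503
```

>>> {"fn": "play_rows", "kwargs": {"series": [[[-0.075,0,0,0,0],[-0.075,0,0,0,0],[-0.075,0,0,0,0]]]}}

```text
t: 11.4
tool_pos: [0.5298, -0.1769, 0.0801]
orientation: [2.899, 1.206, -0.006]
force: [-12.3, -7.7, 9.2]
opening: 0.05
```

```bash
python3 - <<'E'
from h import *
st()
r=read_camera("wrist");cv2.imwrite("pics/w9.png",r["color"][:,:,::-1])
E
```

```text
t11.40 pack xy -1.3 -70.3 z 80.1 F -3.4 -14.1 9.2 yaw -44.83 q [-0.41  0.15  1.76 -0.    1.24  0.37]
```

View pics/w9.png

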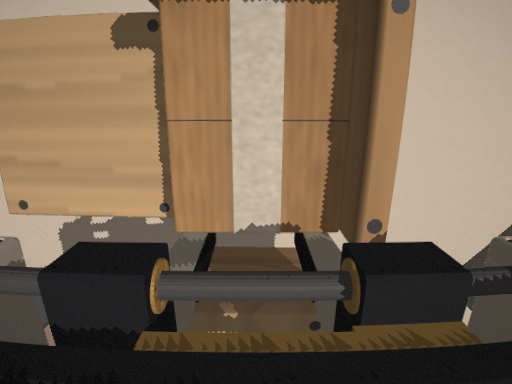

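>>> {"fn": "play_rows", "kwargs": {"series": [[[-0.075,0.0004,0.0004,0,0],[-0.075,0.0006,0.0006,0,0],[-0.075,0.0006,0.0006,0,0]]]}}

```text
t: 11.75
tool_pos: [0.5298, -0.1768, 0.0801]
orientation: [2.899, 1.206, -0.008]
force: [-14.9, -9.4, 9.4]
opening: 0.0497
```

>>> {"fn": "play_rows", "kwargs": {"series": [[[-0.075,-0.001,-0.001,0,0],[-0.075,-0.003,-0.003,0,0],[-0.075,-0.008,-0.008,0,0],[-0.075,-0.013,-0.013,0.0,0],[-0.075,-0.013,-0.013,0.04,0],[-0.075,-0.013,-0.013,0.08,0],[-0.075,-0.013,-0.013,0.12,0],[-0.075,-0.013,-0.013,0.12,0]]]}}

```text
t: 12.55
tool_pos: [0.5219, -0.1892, 0.2069]
orientation: [2.893, 1.204, 0.012]
force: [0.5, 0.1, 0.5]
opening: 0.0498
```

```bash
python3 - <<'E'
from h import *
import pickle
st()
r=read_camera("wrist");cv2.imwrite("pics/w10.png",r["color"][:,:,::-1]);pickle.dump(r,open("w10.pkl","wb"))
P=world(r);Z=P[...,2]
d=P[...,:2]-O;X=1e3*d@EX;Y=1e3*d@EY
for y in (-40,-20,0,20,40):   # section across x at packing y
    m=(abs(Y-y)<3)&(X>-70)&(X<70); o=np.argsort(X[m]); 
    xs=X[m][o];zs=1e3*Z[m][o]
    top=xs[(zs>84)&(zs<97)]; print("y",y,"carton top x",np.percentile(top,[0.5,99.5]).round(1),"z",np.median(zs[(zs>84)&(zs<97)]).round(1),"wall top x",np.round(xs[zs>108][:1],1), "n",len(top))
for x in (-30,0,30):
    m=(abs(X-x)<3)&(Y>-80)&(Y<90);ys=Y[m];zs=1e3*Z[m]
    print("x",x,"carton y",np.percentile(ys[(zs>84)&(zs<97)],[.5,99.5]).round(1),"wall top ymin",(ys[zs>108].min().round(1) if (zs>108).any() else None))
E
```

```text
t12.55 pack xy 1.8 -84.6 z 206.9 F 0.3 0.4 0.5 yaw -44.81 q [-0.44  0.01  1.66  0.    1.46  0.34]
y -40 carton top x [-44.   45.8] z 90.1 wall top x [45.5] n 613
y -20 carton top x [-43.   46.2] z 90.2 wall top x [46.] n 587
y 0 carton top x [-43.4  46.6] z 90.1 wall top x [46.4] n 701
y 20 carton top x [-43.4  47.1] z 90.2 wall top x [46.1] n 720
y 40 carton top x [-44.3  46.8] z 90.1 wall top x [46.6] n 741
x -30 carton y [-60.7  59.6] wall top ymin -76.4
x 0 carton y [-61.6  59.8] wall top ymin -64.8
x 30 carton y [-60.8  59.2] wall top ymin -80.0
```

View pics/w10.png

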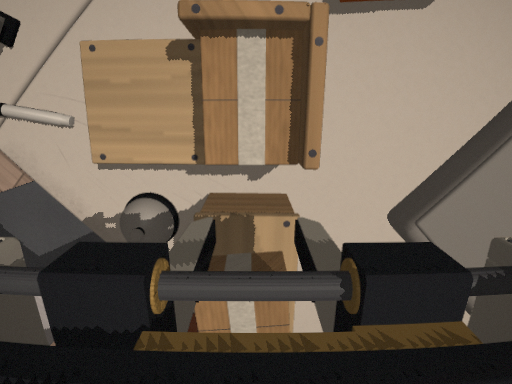

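>>> {"fn": "play_rows", "kwargs": {"series": [[[-0.075,-0.02,-0.02,0,0],[-0.075,-0.045,-0.045,0,0],[-0.075,-0.07,-0.07,0,0],[-0.075,-0.095,-0.095,0,0],[-0.075,-0.12,-0.12,0,0],[-0.075,-0.14,-0.135,0,0],[-0.075,-0.159,-0.146,0,0],[-0.075,-0.159,-0.146,0,0]]]}}

```text
t: 13.4
tool_pos: [0.3573, -0.3341, 0.1978]
orientation: [-2.9, -1.202, 0.002]
force: [0.2, 0.1, 0.0]
opening: 0.0499
```

```bash
python3 - <<'E'
from h import *
import pickle
st()
r=read_camera("wrist");cv2.imwrite("pics/w11.png",r["color"][:,:,::-1])
P=world(r);Z=P[...,2]
d=P[...,:2]-O;X=1e3*d@EX;Y=1e3*d@EY
for x in (-45,-35,-25,25,35):
    m=(abs(X-x)<3)&(Y>-300)&(Y<-130)&(abs(Z-.132)<.006);ys=Y[m]
    print(x,m.sum(),np.percentile(ys,[.5,99.5]) if m.sum() else None)
s=pickle.load(open("d0.pkl","rb"))["top"];P=world(s);Z=P[...,2]
m=(P[...,0]<.36)&(P[...,0]>.15)&(P[...,1]<-.15)&(P[...,1]>-.5); print("bin z",np.percentile(Z[m],[1,50,99]))
E
```

```text
t13.40 pack xy -12.9 -303.4 z 197.8 F 0.0 0.2 0.0 yaw -404.96 q [-0.86 -0.15  1.83 -0.    1.46 -0.07]
-45 1377 [-276.04735851 -157.80231149]
-35 1377 [-275.49753211 -156.93482588]
-25 1403 [-274.84702961 -155.89095805]
25 1352 [-271.35731142 -155.17123482]
35 848 [-270.69102756 -161.16850771]
bin z [-0.8446174   0.00535843  0.1050126 ]
```

View pics/w11.png

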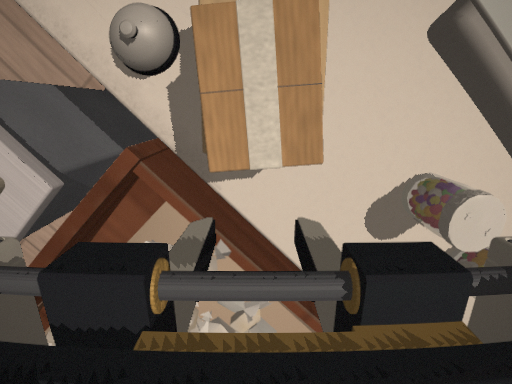

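```bash
python3 - <<'E'
from h import *
r=read_camera("wrist");P=world(r)
for uv in [(150,155),(240,235),(290,300),(300,330),(200,270),(460,215)]: print(uv,P[uv[1],uv[0]].round(3))
E
```

```text
(150, 155) [ 0.284 -0.229  0.011]
(240, 235) [ 0.284 -0.381  0.004]
(290, 300) [ 0.383 -0.324  0.285]
(300, 330) [ 0.254 -0.525  0.04 ]
(200, 270) [ 0.344 -0.314  0.237]
(460, 215) [ 0.484 -0.491  0.1  ]
```

>>> {"fn": "play_rows", "kwargs": {"series": [[[-0.075,0.003,-0.001,-0.02,0],[-0.075,0.005,-0.003,-0.045,0],[-0.075,0.005,-0.003,-0.065,0],[-0.075,0.005,-0.003,-0.065,0]]]}}

```text
t: 13.9
tool_pos: [0.3639, -0.3338, 0.1308]
orientation: [-2.894, -1.207, 0.003]
force: [-0.7, 0.5, -0.1]
opening: 0.0496
```

>>> {"fn": "play_rows", "kwargs": {"series": [[[-0.075,0,0,-0.008,0],[-0.075,0,0,-0.016,0],[-0.075,0.003,0.003,-0.016,0],[-0.075,0.006,0.006,-0.016,0],[-0.075,0.009,0.009,-0.016,0],[-0.075,0.012,0.012,-0.016,0],[-0.075,0.015,0.015,-0.016,0],[-0.075,0.018,0.018,-0.016,0]]]}}

```text
t: 14.7
tool_pos: [0.383, -0.3185, 0.119]
orientation: [2.9, 1.207, -0.0]
force: [-3.3, -1.6, 1.0]
opening: 0.0503
```

```bash
python3 - <<'E'
from h import *
st()
r=read_camera("wrist");cv2.imwrite("pics/w12.png",r["color"][:,:,::-1])
r=read_camera("scene");crop(r,140,290,120,300,4,"s12.png")
E
```

```text
t14.70 pack xy -5.6 -274.2 z 119.0 F -1.2 -3.4 1.0 yaw -44.8 q [-0.8  -0.06  1.9  -0.    1.31 -0.01]
```

View pics/w12.png

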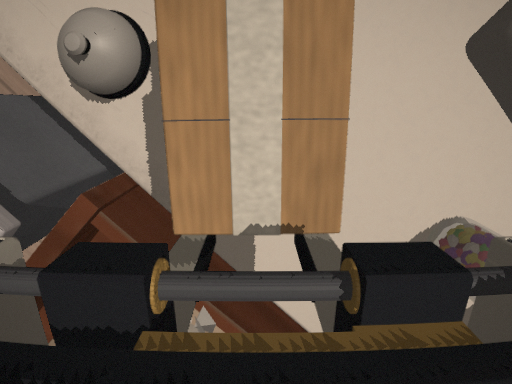

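View pics/s12.png

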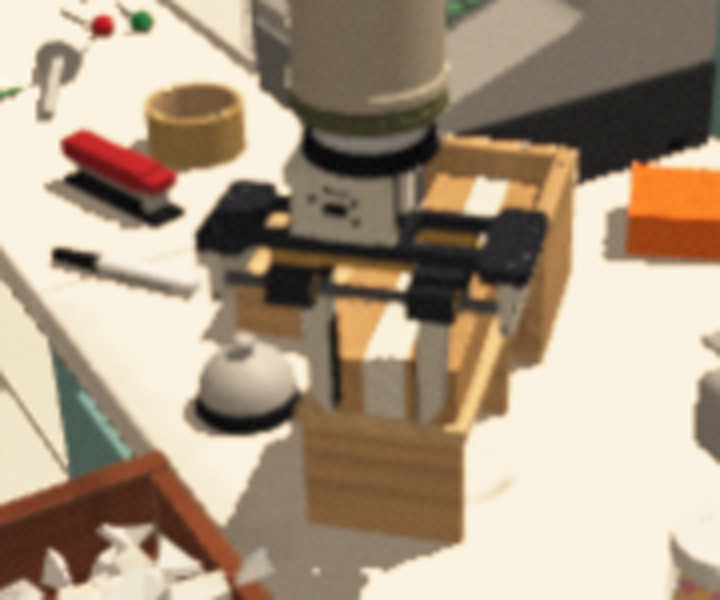

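>>> {"fn": "play_rows", "kwargs": {"series": [[[-0.075,0.005,0.005,0,0],[-0.075,0.011,0.011,0,0],[-0.075,0.017,0.017,0,0],[-0.075,0.023,0.023,0,0],[-0.075,0.029,0.029,0,0],[-0.075,0.035,0.035,0,0],[-0.075,0.041,0.041,0,0],[-0.075,0.047,0.047,0,0]]]}}

```text
t: 15.6
tool_pos: [0.4303, -0.271, 0.1187]
orientation: [2.9, 1.207, -0.0]
force: [-1.9, -3.3, 2.8]
opening: 0.0504
```

>>> {"fn": "play_rows", "kwargs": {"series": [[[-0.075,0.004,0.004,0,0],[-0.075,0.008,0.008,0,0],[-0.075,0.012,0.012,0,0],[-0.075,0.016,0.016,0,0],[-0.075,0.02,0.02,0,0],[-0.075,0.024,0.024,0,0],[-0.075,0.028,0.028,0,0],[-0.075,0.032,0.032,0,0]]]}}

```text
t: 16.4
tool_pos: [0.4621, -0.2391, 0.1186]
orientation: [-2.9, -1.207, 0.0]
force: [-1.7, -3.1, 3.4]
opening: 0.05
```

```bash
python3 - <<'E'
from h import *
st()
r=read_camera("wrist");cv2.imwrite("pics/w13.png",r["color"][:,:,::-1])
r=read_camera("scene");crop(r,140,290,120,300,4,"s13.png")
E
```

```text
t16.40 pack xy -5.5 -162.1 z 118.6 F 1.0 -3.4 3.4 yaw -404.81 q [-0.58  0.    1.84  0.    1.3   0.21]
```

View pics/w13.png

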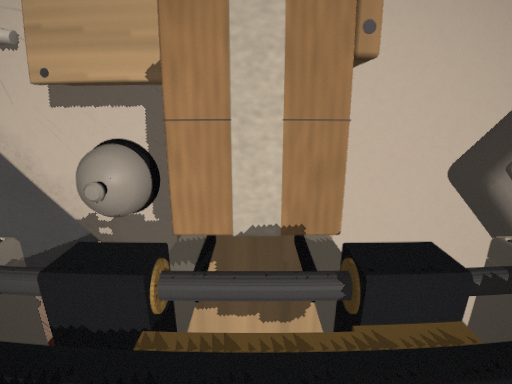

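View pics/s13.png

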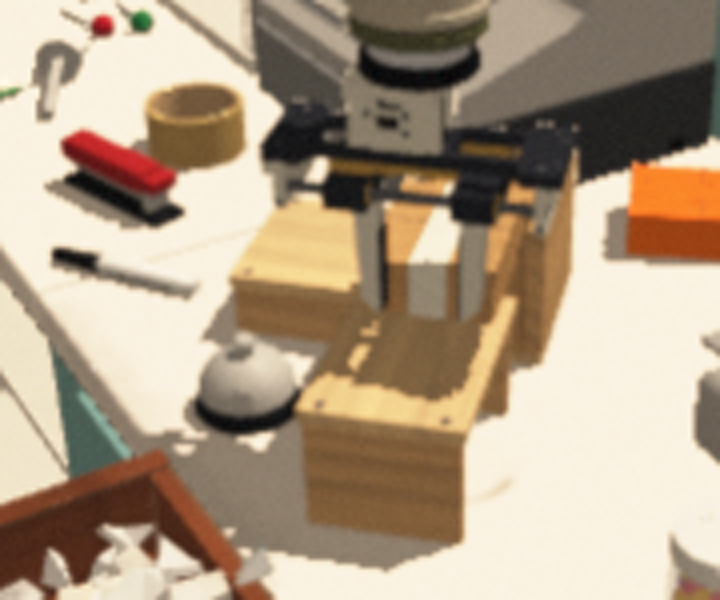

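>>> {"fn": "play_rows", "kwargs": {"series": [[[-0.075,0.004,0.004,0,0],[-0.075,0.008,0.008,0,0],[-0.075,0.012,0.012,0,0],[-0.075,0.017,0.017,0,0],[-0.075,0.022,0.022,0,0],[-0.075,0.027,0.027,0,0],[-0.075,0.032,0.032,0,0],[-0.075,0.036,0.036,0,0]]]}}

```text
t: 17.3
tool_pos: [0.4983, -0.2029, 0.1187]
orientation: [-2.9, -1.207, -0.0]
force: [-0.8, -1.5, 0.4]
opening: 0.0501
```

>>> {"fn": "play_rows", "kwargs": {"series": [[[-0.075,0.003,0.003,0,0],[-0.075,0.006,0.006,0,0],[-0.075,0.009,0.009,0,0],[-0.075,0.012,0.012,0,0],[-0.075,0.015,0.015,0,0],[-0.075,0.018,0.018,0,0],[-0.075,0.02,0.02,0,0],[-0.075,0.022,0.022,0,0]]]}}

```text
t: 18.1
tool_pos: [0.52, -0.1813, 0.1187]
orientation: [2.9, 1.207, -0.0]
force: [-1.2, -1.3, -0.5]
opening: 0.0502
```

```bash
python3 - <<'E'
from h import *
st()
r=read_camera("wrist");cv2.imwrite("pics/w14.png",r["color"][:,:,::-1])
E
```

```text
t18.10 pack xy -5.1 -80.3 z 118.7 F 0.1 -1.8 -0.5 yaw -44.8 q [-0.43  0.08  1.75 -0.    1.31  0.35]
```

View pics/w14.png

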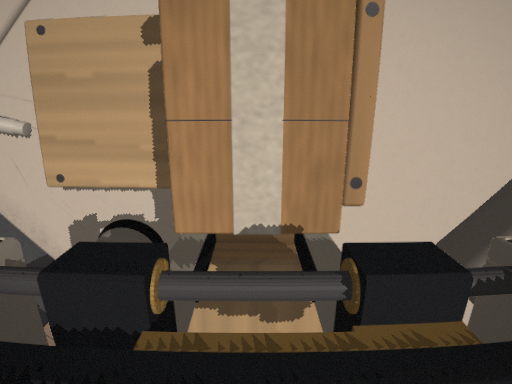

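10 mm left (home expected near -70.3).

>>> {"fn": "play_rows", "kwargs": {"series": [[[-0.075,0.0015,0.0015,0,0],[-0.075,0.003,0.003,0,0],[-0.075,0.004,0.004,0,0],[-0.075,0.005,0.005,0,0]]]}}

```text
t: 18.55
tool_pos: [0.5249, -0.1765, 0.1187]
orientation: [2.9, 1.207, -0.0]
force: [-2.3, -1.4, 1.4]
opening: 0.0498
```

>>> {"fn": "play_rows", "kwargs": {"series": [[[-0.075,0.0006,0.0006,0,0],[-0.075,0.0012,0.0012,0,0]]]}}

```text
t: 18.75
tool_pos: [0.526, -0.1753, 0.1187]
orientation: [2.9, 1.207, -0.0]
force: [-2.0, -1.7, 1.4]
opening: 0.0501
```

>>> {"fn": "play_rows", "kwargs": {"series": [[[-0.075,0.0005,0.0005,0,0],[-0.075,0.001,0.001,0,0]]]}}

```text
t: 18.95
tool_pos: [0.527, -0.1743, 0.1187]
orientation: [2.9, 1.207, -0.0]
force: [-2.2, -1.9, 1.4]
opening: 0.0502
```

>>> {"fn": "play_rows", "kwargs": {"series": [[[-0.075,0.0004,0.0004,0,0],[-0.075,0.0008,0.0008,0,0]]]}}

```text
t: 19.15
tool_pos: [0.5271, -0.1741, 0.1187]
orientation: [2.9, 1.207, -0.003]
force: [-8.6, -5.9, 4.0]
opening: 0.0496
```

>>> {"fn": "play_rows", "kwargs": {"series": [[[-0.075,0.0004,0.0004,0,0],[-0.075,0.0006,0.0006,0,0]]]}}

```text
t: 19.35
tool_pos: [0.5272, -0.1741, 0.1187]
orientation: [2.9, 1.206, -0.005]
force: [-10.9, -7.3, 4.8]
opening: 0.0499
```

>>> {"fn": "play_rows", "kwargs": {"series": [[[-0.075,0,0,0,0],[-0.075,-0.002,-0.002,0,0],[-0.075,-0.006,-0.006,0,0],[-0.075,-0.012,-0.012,0,0],[-0.075,-0.012,-0.012,0.03,0],[-0.075,-0.012,-0.012,0.06,0],[-0.075,-0.012,-0.012,0.09,0],[-0.075,-0.012,-0.012,0.09,0]]]}}

```text
t: 20.15
tool_pos: [0.5186, -0.1862, 0.214]
orientation: [2.895, 1.205, 0.009]
force: [0.1, -1.1, 0.2]
opening: 0.05
```

```bash
cat >> h.py <<'E'
def meas(r,zt,ys=(-40,-20,0,20,40),xs=(-35,-15,5)):
    P=world(r);Z=P[...,2];d=P[...,:2]-O;X=1e3*d@EX;Y=1e3*d@EY
    c=(abs(Z-zt)<.007)&(X>-90)&(X<44.5)&(Y>-90)&(Y<59)
    c=(abs(Z-zt)<.007)&(X>-90)&(X<80)&(Y>-90)&(Y<90)
    print("med z",np.median(Z[c]).round(4))
    for y in ys:
        m=c&(abs(Y-y)<3)
        if m.sum()>50: print("y",y,np.percentile(X[m],[.5,99.5]).round(1))
    for x in xs:
        m=c&(abs(X-x)<3)
        if m.sum()>50: print("x",x,np.percentile(Y[m],[.5,99.5]).round(1))
E
python3 - <<'E'
from h import *
st()
r=read_camera("wrist");cv2.imwrite("pics/w15.png",r["color"][:,:,::-1]);meas(r,.130)
E
```

```text
t20.15 pack xy -2.6 -84.7 z 214.0 F 0.8 -0.8 0.2 yaw -44.8 q [-0.44 -0.    1.66  0.    1.47  0.34]
med z 0.1301
y -40 [-48.2  40.7]
y -20 [-47.3  41.1]
y 0 [-47.2  41.4]
y 20 [-48.   40.6]
y 40 [-47.1  40.9]
x -35 [-60.8  57.7]
x -15 [-60.7  58.4]
x 5 [-60.8  58.7]
```

View pics/w15.png

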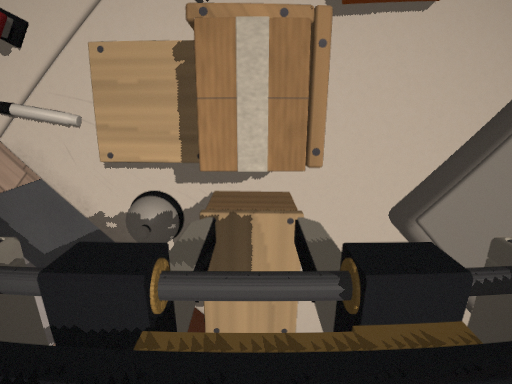

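>>> {"fn": "play_rows", "kwargs": {"series": [[[-0.5,0,0.01,0,0.14],[-0.5,-0.005,0.025,0,0.28],[-0.5,-0.01,0.04,0,0.42],[-0.5,-0.01,0.055,0,0.56],[-0.5,-0.01,0.07,0,0.7],[-0.5,-0.007,0.085,0,0.84],[-0.5,-0.002,0.1,0,0.98],[-0.5,-0.002,0.113,0,1.12]]]}}

```text
t: 21.0
tool_pos: [0.5138, -0.071, 0.2068]
orientation: [-1.807, -2.567, 0.001]
force: [0.1, 0.7, 1.0]
opening: 0.0697
```

>>> {"fn": "play_rows", "kwargs": {"series": [[[-0.5,0,0,0,0.14],[-0.5,0,0,0,0.28],[-0.5,0,0,0,0.42],[-0.5,0,0,0,0.451],[-0.5,0,0,0,0.451],[-0.5,0,0,0,0.451]]]}}

```text
t: 21.6
tool_pos: [0.5138, -0.0718, 0.2075]
orientation: [-1.198, -2.902, 0.0]
force: [-0.3, -0.2, -0.1]
opening: 0.0697
```

```bash
python3 - <<'E'
from h import *
st()
r=read_camera("wrist");cv2.imwrite("pics/w16.png",r["color"][:,:,::-1])
E
```

```text
t21.60 pack xy -86.6 -7.0 z 207.5 F -0.1 -0.4 -0.1 yaw -314.88 q [-0.24 -0.08  1.74  0.    1.47 -1.03]
```

View pics/w16.png

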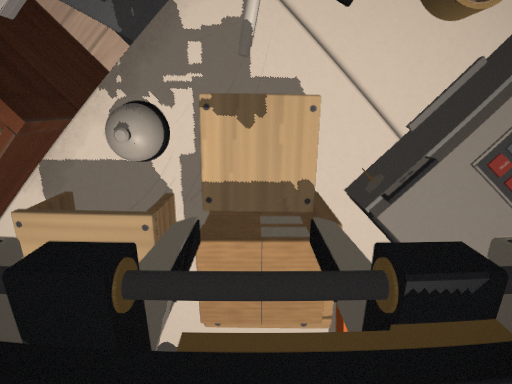

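>>> {"fn": "play_rows", "kwargs": {"series": [[[-0.5,0.003,0.003,-0.03,0],[-0.5,0.003,0.003,-0.06,0],[-0.5,0.003,0.003,-0.08,0],[-0.5,0.003,0.003,-0.09,0],[-0.5,0.006,0,-0.09,0],[-0.5,0.009,-0.003,-0.09,0],[-0.5,0.012,-0.006,-0.09,0],[-0.5,0.015,-0.009,-0.09,0]]]}}

```text
t: 22.45
tool_pos: [0.5307, -0.0815, 0.1201]
orientation: [1.196, 2.902, 0.001]
force: [0.5, -1.4, -0.1]
opening: 0.0699
```

```bash
python3 - <<'E'
from h import *
st()
r=read_camera("scene");crop(r,140,290,120,300,4,"s17.png")
E
```

```text
t22.45 pack xy -67.9 -2.0 z 120.1 F 1.4 -0.6 -0.1 yaw 45.19 q [-0.25  0.04  1.79  0.    1.31 -1.04]
```

View pics/s17.png

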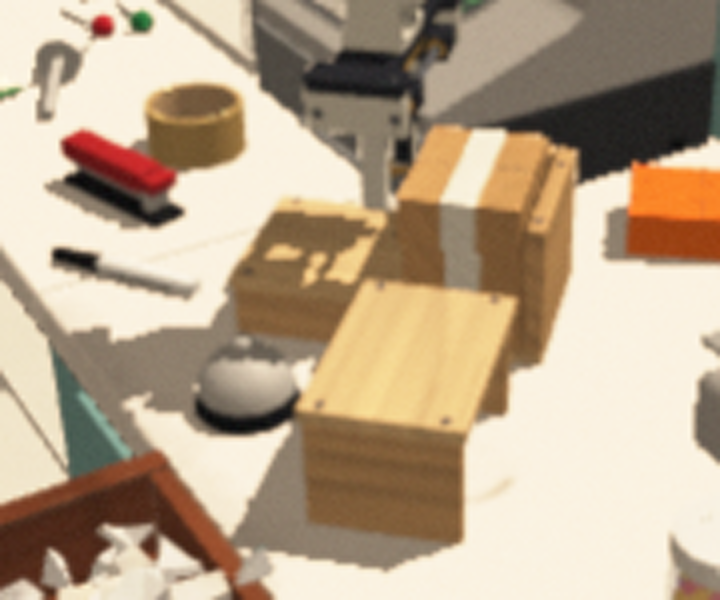

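>>> {"fn": "play_rows", "kwargs": {"series": [[[-0.5,0.0015,-0.0015,0,0],[-0.5,0.003,-0.003,0,0],[-0.5,0.0045,-0.0045,0,0],[-0.5,0.0055,-0.0055,0,0],[-0.5,0.0065,-0.0065,0,0]]]}}

```text
t: 23.0
tool_pos: [0.5359, -0.0874, 0.1186]
orientation: [-1.197, -2.905, 0.0]
force: [-0.9, -0.2, -1.0]
opening: 0.0697
```

>>> {"fn": "play_rows", "kwargs": {"series": [[[-0.5,0.0005,-0.0005,0,0],[-0.5,0.001,-0.001,0,0]]]}}

```text
t: 23.2
tool_pos: [0.5369, -0.0884, 0.1186]
orientation: [-1.197, -2.905, 0.0]
force: [-0.2, -0.0, -0.7]
opening: 0.0699
```

>>> {"fn": "play_rows", "kwargs": {"series": [[[-0.5,0.0005,-0.0005,0,0],[-0.5,0.001,-0.001,0,0]]]}}

```text
t: 23.4
tool_pos: [0.5373, -0.0888, 0.1186]
orientation: [-1.196, -2.903, -0.0]
force: [-4.7, 3.2, 3.7]
opening: 0.0697
```

>>> {"fn": "play_rows", "kwargs": {"series": [[[-0.5,0.0005,-0.0005,0,0],[-0.5,0.001,-0.001,0,0]]]}}

```text
t: 23.6
tool_pos: [0.5382, -0.0899, 0.1186]
orientation: [-1.196, -2.903, -0.0]
force: [-4.4, 2.6, 3.7]
opening: 0.0697
```

>>> {"fn": "play_rows", "kwargs": {"series": [[[-0.5,0.0005,-0.0005,0,0],[-0.5,0.001,-0.001,0,0]]]}}

```text
t: 23.8
tool_pos: [0.5392, -0.0909, 0.1186]
orientation: [-1.196, -2.903, -0.0]
force: [-4.7, 2.8, 3.1]
opening: 0.0694
```

>>> {"fn": "play_rows", "kwargs": {"series": [[[-0.5,0.0004,-0.0004,0,0],[-0.5,0.0007,-0.0007,0,0]]]}}

```text
t: 24.0
tool_pos: [0.5397, -0.0914, 0.1186]
orientation: [-1.196, -2.903, -0.001]
force: [-7.1, 6.0, 5.5]
opening: 0.0697
```

>>> {"fn": "play_rows", "kwargs": {"series": [[[-0.5,0.0004,-0.0004,0,0],[-0.5,0.0007,-0.0007,0,0]]]}}

```text
t: 24.2
tool_pos: [0.5398, -0.0914, 0.1186]
orientation: [-1.195, -2.901, -0.001]
force: [-10.6, 7.7, 9.8]
opening: 0.0697
```

>>> {"fn": "play_rows", "kwargs": {"series": [[[-0.5,0.0004,-0.0004,0,0],[-0.5,0.0006,-0.0006,0,0],[-0.5,0.0006,-0.0006,0,0]]]}}

```text
t: 24.5
tool_pos: [0.5398, -0.0914, 0.1186]
orientation: [-1.194, -2.899, -0.002]
force: [-12.5, 9.2, 11.3]
opening: 0.0701
```

>>> {"fn": "play_rows", "kwargs": {"series": [[[-0.5,0.0003,-0.0003,0,0],[-0.5,0.0005,-0.0005,0,0],[-0.5,0.0005,-0.0005,0,0]]]}}

```text
t: 24.8
tool_pos: [0.5399, -0.0914, 0.1186]
orientation: [-1.194, -2.898, -0.002]
force: [-16.8, 12.1, 13.3]
opening: 0.0695
```

>>> {"fn": "play_rows", "kwargs": {"series": [[[-0.5,-0.001,0.001,0,0],[-0.5,-0.003,0.003,0,0],[-0.5,-0.008,0.008,0,0],[-0.5,-0.015,0.015,0,0],[-0.5,-0.015,0.015,0.03,0],[-0.5,-0.015,0.015,0.06,0],[-0.5,-0.015,0.015,0.1,0],[-0.5,-0.015,0.015,0.1,0]]]}}

```text
t: 25.6
tool_pos: [0.5302, -0.0792, 0.2253]
orientation: [1.193, 2.895, 0.002]
force: [1.0, -0.5, 1.7]
opening: 0.0695
```

```bash
python3 - <<'E'
from h import *
st()
r=read_camera("scene");crop(r,140,290,120,300,4,"s18.png")
E
```

```text
t25.60 pack xy -69.8 -0.7 z 225.3 F 1.0 0.4 1.7 yaw 45.22 q [-0.24 -0.05  1.69 -0.    1.49 -1.03]
```

View pics/s18.png

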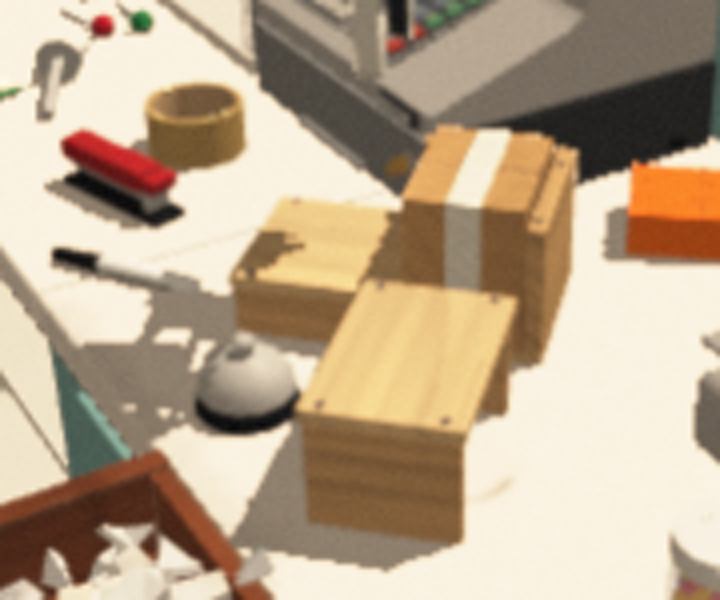

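>>> {"fn": "play_rows", "kwargs": {"series": [[[-0.5,-0.02,0.02,0.03,0],[-0.5,-0.035,0.06,0.03,0],[-0.5,-0.05,0.1,0.03,0],[-0.5,-0.06,0.14,0.03,0],[-0.5,-0.08,0.18,0.03,0],[-0.5,-0.1,0.22,0.03,0],[-0.5,-0.12,0.26,0.03,0],[-0.5,-0.12,0.26,0.03,0]]]}}

```text
t: 26.45
tool_pos: [0.4043, 0.185, 0.2472]
orientation: [-1.188, -2.906, -0.0]
force: [1.4, -0.6, -0.1]
opening: 0.0699
```

```bash
python3 - <<'E'
from h import *
import pickle
st()
r=read_camera("top");crop(r,150,280,180,330,5,"t19.png");meas(r,.130,xs=(-35,-15,5,20))
P=world(r);Z=P[...,2]
m=comp((Z>.05)&(Z<.15)&(np.arange(512)[None]<320)&(np.arange(512)[None]>214)&(np.arange(384)[:,None]>155),(243,190))
# low carton visibility: side columns in scene
s=read_camera("scene");crop(s,140,290,120,300,4,"s19.png")
P=world(s);d=P[...,:2]-O;X=1e3*d@EX;Y=1e3*d@EY;Zz=1e3*P[...,2]
for lo,hi in ((14,46),(55,86),(95,126)):
    m=(Zz>lo)&(Zz<hi)&(abs(X)<38)&(abs(Y+60)<15)
    if m.sum()>20:
        k=np.polyfit(X[m],Y[m],1); print("-y face z",lo,hi,"n",m.sum(),"y0 %.1f slope %.3f"%(k[1],k[0]))
    m=(Zz>lo)&(Zz<hi)&(abs(Y)<50)&(abs(X+45)<15)
    if m.sum()>20:
        k=np.polyfit(Y[m],X[m],1); print("-x face z",lo,hi,"n",m.sum(),"x0 %.1f slope %.3f"%(k[1],k[0]))
E
```

```text
t26.45 pack xy -345.3 98.1 z 247.2 F 1.4 0.5 -0.1 yaw -314.47 q [ 0.31 -0.31  1.87  0.    1.58 -0.48]
med z 0.131
y -20 [-43.3  45.7]
y 0 [-44.3  45. ]
y 20 [-43.4  46.2]
y 40 [-43.8  45.2]
x -35 [-60.8  57. ]
x -15 [-60.1  61.2]
x 5 [-60.   56.3]
x 20 [-60.   56.4]
-y face z 55 86 n 227 y0 -62.4 slope -0.005
-y face z 95 126 n 248 y0 -62.4 slope -0.006
```

View pics/t19.png

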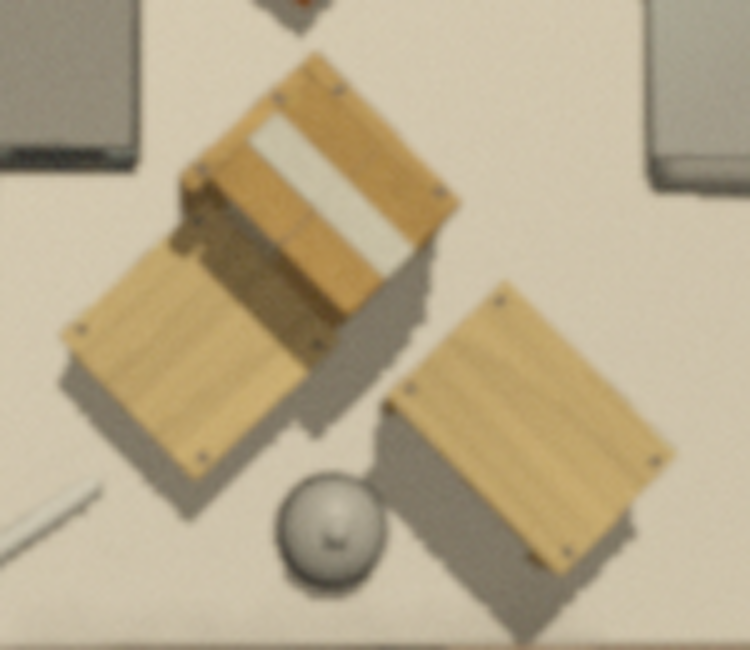

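View pics/s19.png

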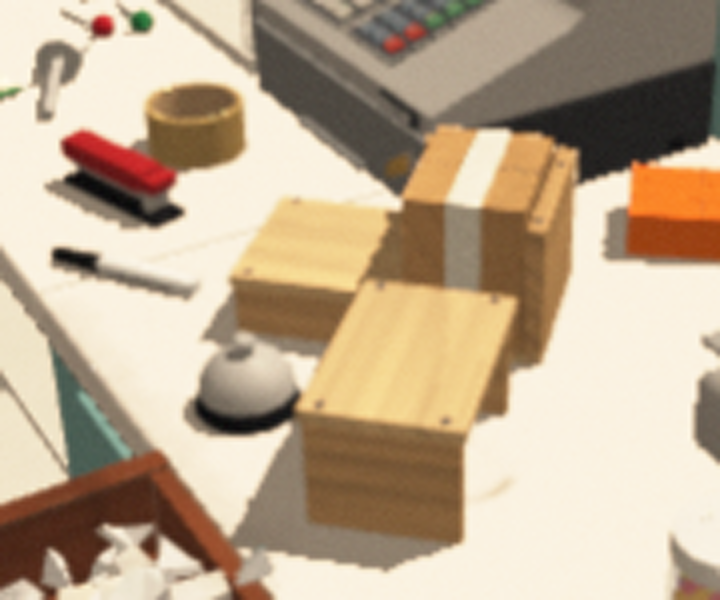

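```bash
python3 - <<'E'
from h import *
st(); print(robot.close_job())
E
```

```text
t26.55 pack xy -341.5 97.2 z 247.4 F -0.5 -0.7 -0.7 yaw -314.62 q [ 0.31 -0.31  1.87 -0.    1.58 -0.49]
the job is handed in; nothing more can be done
None
```

The column is finished and the job handed in at 26.6 s of the 67 s. `close_job()` gave no verdict.

- **Low carton:** I pushed it along +x onto the bottom carton until it pressed the back wall with about 16 N. From the gap I then pushed it along +y against the left wall with about 18 N at the wrist.
- **High carton:** Two-finger contact squared it up. I pushed it across the gap to the left wall with about 13 N, then into the back wall, where the last press reached about 21 N. That is slightly over the 10 to 20 N target, but below the 30 N crush limit.

**Last checks**
- **Low carton:** after its press, its top measured 90 mm and its edges were flush with both walls within about 1 to 2 mm.
- **High carton:** its top measured about 131 mm. Its edges along x ran from about -44 to +45.5 mm, and its -y edge was at about -60 mm.
- **Match between them:** the -y faces of the two cartons agreed to 0.1 mm in the scene camera's depth data. Those readings came out 2.4 mm off nominal, about the calibration error.
- **High carton's +y edge:** it read between 56 and 61 mm, because the wall's edge confuses the depth reading there. I relied on the -y side instead.
- **Base carton:** not measured at the end. It was hidden in both views and every push went towards the walls.
- **Other objects:** the bell, stapler and tape roll look unmoved in the last pictures. I did not check the jar separately, but nothing came near it. The arm was clear of everything at hand-in.

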